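# Refile slide cartons in the gaps of their trays

### The job

Refile the four loose cardboard slide cartons that stand on the table: each belongs in the green steel tray whose empty gap matches its length, the shortest carton in the narrowest gap and so on up to the longest in the widest. Carry them one at a time, keep them upright and set each down flat on the floor of its tray, in line with the row of filed cartons, without dropping it. Leave the loupe and the film can where they are.

Things in the scene. Friction and masses are not known exactly. Their poses are not given: they have to be found in the camera images.
- carton_28: The shortest of the four loose slide cartons: a closed kraft-cardboard box with a white label on its lid, standing free on the table on the robot's side of the trays. 58 mm deep (its x axis), 28 mm long (its y axis), 58 mm high (z up). Origin: centre of its underside. About 60 g, rigid.
- carton_46: The second shortest of the four loose slide cartons: a closed kraft-cardboard box with a white label on its lid, standing free on the table on the robot's side of the trays. 58 mm deep (its x axis), 46 mm long (its y axis), 58 mm high (z up). Origin: centre of its underside. About 90 g, rigid.
- carton_72: The second longest of the four loose slide cartons: a closed kraft-cardboard box with a white label on its lid, standing free on the table on the robot's side of the trays. 58 mm deep (its x axis), 72 mm long (its y axis), 58 mm high (z up). Origin: centre of its underside. About 140 g, rigid.
- carton_100: The longest of the four loose slide cartons: a closed kraft-cardboard box with a white label on its lid, standing free on the table on the robot's side of the trays. 58 mm deep (its x axis), 100 mm long (its y axis), 58 mm high (z up). Origin: centre of its underside. About 190 g, rigid.
- tray_44: Fixed green steel tray with a row of filed cartons along its y axis and one gap 44 mm wide in the row, for the 28 mm carton. Origin: under the gap's middle, at table height; z up. Floor top at z = 3 mm. Tray y = -80 to 100 mm, 78 mm wide in x (74 inside); side lips 12 mm high. The filed cartons are fixed, 58 mm deep in x, tops at z = 62 mm; steel plates 47 mm high face the gap.
- tray_62: Fixed green steel tray with a row of filed cartons along its y axis and one gap 62 mm wide in the row, for the 46 mm carton. Origin: under the gap's middle, at table height; z up. Floor top at z = 3 mm. Tray y = -100 to 80 mm, 78 mm wide in x (74 inside); side lips 12 mm high. The filed cartons are fixed, 58 mm deep in x, tops at z = 62 mm; steel plates 47 mm high face the gap.
- tray_88: Fixed green steel tray with a row of filed cartons along its y axis and one gap 88 mm wide in the row, for the 72 mm carton. Origin: under the gap's middle, at table height; z up. Floor top at z = 3 mm. Tray y = -80 to 100 mm, 78 mm wide in x (74 inside); side lips 12 mm high. The filed cartons are fixed, 58 mm deep in x, tops at z = 62 mm; steel plates 47 mm high face the gap.
- tray_116: Fixed green steel tray with a row of filed cartons along its y axis and one gap 116 mm wide in the row, for the 100 mm carton. Origin: under the gap's middle, at table height; z up. Floor top at z = 3 mm. Tray y = -95 to 85 mm, 78 mm wide in x (74 inside); side lips 12 mm high. The filed cartons are fixed, 58 mm deep in x, tops at z = 62 mm; steel plates 47 mm high face the gap.
- loupe: Black round magnifying loupe, 38 mm across and 42 mm high, standing loose between the cartons and the trays. Origin: centre of its underside. A bystander.
- film_can: Flat round aluminium film can, 67 mm across and 28 mm high, lying loose between the cartons and the trays. Origin: centre of its underside. A bystander.
There are look-alikes about, which are no part of the job. Leave any red look-alike of the carton_28 alone.

How it is judged (in metres and radians):
At the end, for the whole second after the job is handed in: Each carton stands at rest on the floor of its own tray (within 4 mm), upright within 5 degrees, centred in the gap within 12 mm along and across the tray, its 58 mm depth across the tray within 11 degrees; loupe and film can are within 25 mm of where they began (x of carton_28 in the frame of tray_44 between -0.012 and 0.012 m and y of carton_28 in the frame of tray_44 between -0.012 and 0.012 m and z of carton_28 in the frame of tray_44 between -0.002 and 0.007 m and angle between each of carton_28, carton_46, carton_72, carton_100's own z axis and vertical below 0.09 rad and angle between the x axis of carton_28 and the x axis of tray_44, either way round below 0.2 rad and linear speed of each of carton_28, carton_46, carton_72, carton_100 below 0.01 m/s and x of carton_46 in the frame of tray_62 between -0.012 and 0.012 m and y of carton_46 in the frame of tray_62 between -0.012 and 0.012 m and z of carton_46 in the frame of tray_62 between -0.002 and 0.007 m and angle between the x axis of carton_46 and the x axis of tray_62, either way round below 0.2 rad and x of carton_72 in the frame of tray_88 between -0.012 and 0.012 m and y of carton_72 in the frame of tray_88 between -0.012 and 0.012 m and z of carton_72 in the frame of tray_88 between -0.002 and 0.007 m and angle between the x axis of carton_72 and the x axis of tray_88, either way round below 0.2 rad and x of carton_100 in the frame of tray_116 between -0.012 and 0.012 m and y of carton_100 in the frame of tray_116 between -0.012 and 0.012 m and z of carton_100 in the frame of tray_116 between -0.002 and 0.007 m and angle between the x axis of carton_100 and the x axis of tray_116, either way round below 0.2 rad and distance of each of loupe, film_can from where it was at the start of the episode below 0.025 m); the robot touches nothing.
It fails at once if a carton is tipped more than 40 degrees from upright (angle between any of carton_28, carton_46, carton_72, carton_100's own z axis and vertical above 0.7 rad).
It fails at once if a carton is dropped or thrown (faster than 0.8 m/s out of the fingers, a fall of over 3 cm) ((linear speed of carton_28 above 0.8 m/s and contact force between the fingers and carton_28 below 0.05 N) or (linear speed of carton_46 above 0.8 m/s and contact force between the fingers and carton_46 below 0.05 N) or (linear speed of carton_72 above 0.8 m/s and contact force between the fingers and carton_72 below 0.05 N) or (linear speed of carton_100 above 0.8 m/s and contact force between the fingers and carton_100 below 0.05 N)).
It fails at once if the loupe is moved more than 25 mm (distance of loupe from where it was at the start of the episode above 0.025 m).
It fails at once if the film can is moved more than 25 mm (distance of film_can from where it was at the start of the episode above 0.025 m).
It also fails if it takes over 99 s, if anything falls off the work surface, if the arm or the gripper's body presses on something with over 40 N, if the wrist force passes 120 N, or if a joint passes its speed limit or range.

### The arm

A 6-joint arm with a two-finger parallel gripper is mounted at the origin on the work surface. World frame = base frame: x ahead of the robot, y to its left, z up, the work surface at z = 0. Lengths are in mm, angles in rad, forces in N, time in s.
With the tool pointing down it reaches from about 400 to 925 mm from the base axis. Payload 12.5 kg.
Tool frame: the origin (TCP) lies between the finger pads; the fingertips stand 17 mm ahead of it and the grasp point (between the pads) lies 2 mm behind it (bot.tip_reach is the distance from the TCP to the fingertips, in mm); z points along the fingers, y is the direction in which the jaws open and shut (so a half turn about z gives the same grasp; the last joint's range is limited). The gripper opens to 95 mm and grips with 3 to 60 N. Pads are 20 mm wide; open, the fingers measure 119 mm over their backs; the gripper's body (75 mm by 180 mm) begins 59 mm behind the grasp point.
Start: joints at [-1.289, 0.491, 1.559, -0, 1.092, -0.106], TCP at [236.369, -578.597, 231.661] pointing down, gripper open.
Joint ranges: [-3.1, 3.1], [-0.84, 2.19], [0.05, 2.79], [-1.13, 4.28], [0.06, 2.93], [-2.69, 2.69]. Speed limits (rad/s): [2.22, 2.22, 2.79, 3.14, 3.14, 3.14].

### API

Orientations are given as a unit quaternion [x, y, z, w].
In Python, from bench import bot, cams, ticket, find_in, spot_point gives the robot as it stands. The module is installed in compiled form; this text tells all that it offers.
- The arm moves only by the shell command python3 -m crank 'ROWS' [FORCE]. ROWS is JSON, one flat list of numbers, 7 for each row, row after row: the shift along the tool's x, y, z in mm, then the turn, a rotation vector about the tool's x, y, z in rad, then the finger opening in mm, from 0 to 95.1. In form: [tx, ty, tz, ax, ay, az, fingers, tx, ty, tz, ax, ay, az, fingers, ...]. A call has 1 to 20 rows; each row is the pose to reach, as a shift and turn from the pose commanded when the call began, along the tool's axes at that moment; what a row does not reach only later rows make up. A row lasts 1/10 s, in which the tool goes at most 50 mm and 8.59 degrees, less where a joint would pass 70% of its speed; a pose out of reach is approached as far as the arm can. A call with a gripper value outside its range is refused whole. The fingers move at their own pace and stop on an object; FORCE is the grip in N (left out, the last holds). Time passes only in rows, so rows that repeat a pose let the fingers close. It gives the time, the measured TCP pose, the force and the opening at its end, in the units of the state.
- bot.get_state(): the state, without advancing time (a new reading comes with each control period).
- cams.grab_frame(name): name is "scene" or "top" or "wrist"; returns the picture (384x512x3 uint8, blue, green, red); there is no depth.
- cams.get_calibration(name): a dict with "mtx" (3x3 intrinsics, pixels), "k1" (the pictures are not rectified: a ray, as slopes to the right and down, at radius r is drawn at 1 + k1 r^2 times it, then the intrinsics apply), "rvec" (rotation vector, rad) and "tvec" (3), from world to camera coordinates, as OpenCV has them. Camera axes: x right, y down, z forward; pixel columns grow to the right and rows downward; lengths in mm; the calibration is good to about 2 mm. A picture is of the moment at which its call begins: read the wrist's pose just before it. get_calibration takes no time and is no camera call; for the wrist camera it gives the pose at the moment of the call.
- ticket.job_done(): hands the job in, once; it reports no verdict.
Trained networks look in the newest picture that a camera, given by its name, has taken for a name from the list of things; names that differ only in an ending like _2 or _b are one class to them, and where a whole thing is asked for, a point or a joint stands for the part that bears it (a point fixed in the world has none). Each returns a list of dicts, best first, with "confidence" (0 to 1); they miss things now and then, are a little off and sometimes report something else, mostly with a low value. They report only what shows in the picture. A call takes as long as a camera call. They do not tell look-alikes from the thing itself.
- find_in(target, camera): "extent" ([centre column, centre row, width, height] in pixels, round what is visible of it).
- spot_point(target, camera): "location" ([column, row] in pixels: a listed point, or the origin of a listed thing).
The state is a dict: "t": time; "joint_pos": joint angles; "qd": joint speeds; "joint_efforts": joint torques, N m; "ee_pos": TCP position; "eef_rot": TCP orientation; "wrist_force": force on the tool from outside, world axes, zero at the start; "wrist_torque": the same for the moment, N m; "width": finger opening in mm.
Only numpy, scipy, OpenCV 4.12 (cv2) and the standard library are available. Lean on these libraries where they do the work, as an engineer would, in place of code of your own. Each camera call takes 0.05 s, during which the arm holds its last target.

## Working session

There is one attempt and no reset: what is moved stays moved. The work goes in short steps, Python scripts to look and compute and a shell command to move; the robot and the scene stay as the last step left them, time stands still between calls to the robot, and variables do not carry over. Pictures are saved under pics/ and viewed, and the job is handed in when it is done.

```bash
mkdir -p pics; ls; cat > h.py <<'E'
import numpy as np, cv2
from bench import bot, cams, ticket, find_in, spot_point
from scipy.spatial.transform import Rotation as R
def grab(n,f):
    c=cams.get_calibration(n); im=np.array(cams.grab_frame(n)); cv2.imwrite('pics/'+f,im); return im,c
def ray(c,px):
    K=np.array(c['mtx'],float);k1=float(c['k1'])
    p=np.linalg.inv(K)@np.array([px[0],px[1],1.]); xd=p[:2]; x=xd.copy()
    for _ in range(30): x=xd/(1+k1*(x@x))
    Rm=cv2.Rodrigues(np.array(c['rvec'],float))[0]; t=np.array(c['tvec'],float).ravel()
    return -Rm.T@t, Rm.T@np.array([x[0],x[1],1.])
def onz(c,px,z):
    o,d=ray(c,px); return o+d*(z-o[2])/d[2]
def proj(c,P):
    Rm=cv2.Rodrigues(np.array(c['rvec'],float))[0]; t=np.array(c['tvec'],float).ravel()
    q=Rm@np.array(P,float)+t; x=q[:2]/q[2]; x=x*(1+float(c['k1'])*(x@x)); K=np.array(c['mtx'],float)
    return (K@[x[0],x[1],1])[:2]
E
python3 - <<'E'
from h import *
for n in('scene','top','wrist'):
    im,c=grab(n,n+'0.png'); print(n,c)
print(bot.get_state())
E
```

```text
pics
scene {'mtx': array([[352.33509806,   0.        , 258.95828569],
       [  0.        , 352.33509806, 185.74874518],
       [  0.        ,   0.        ,   1.        ]]), 'k1': 0.02222131265124664, 'rvec': array([ 1.98005502,  1.03403378, -0.53694186]), 'tvec': array([-279.94635864, -173.32270528, 1119.86879193])}
top {'mtx': array([[399.331486  ,   0.        , 257.04649424],
       [  0.        , 399.331486  , 193.01738089],
       [  0.        ,   0.        ,   1.        ]]), 'k1': -0.05112798357966272, 'rvec': array([ 2.18448586, -2.19423194,  0.03864603]), 'tvec': array([  2.18759642, 470.98751355, 940.29775019])}
wrist {'mtx': array([[318.72219304,   0.        , 254.5095509 ],
       [  0.        , 318.72219304, 188.14369767],
       [  0.        ,   0.        ,   1.        ]]), 'k1': -0.02894194320963548, 'rvec': array([-2.40688872,  1.61595819,  0.23129822]), 'tvec': array([-624.10499439,  -32.64982663,  393.43025902])}
{'t': 0.15, 'joint_pos': array([-1.28861235e+00,  4.91417626e-01,  1.55928806e+00, -9.21604953e-06,
        1.09167797e+00, -1.05593966e-01]), 'qd': array([-9.37822059e-04, -1.12383154e-03, -1.94769812e-03, -4.89966416e-05,
        4.83247059e-04,  1.99556368e-03]), 'joint_efforts': array([ 7.52380802e-04, -6.12895560e+01, -2.58280206e+01,  6.91818120e-02,
        4.73345665e-02, -1.01392632e-04]), 'ee_pos': array([ 236.31405349, -578.44337311,  231.20550449]), 'eef_rot': array([ 9.81261858e-01,  1.92678516e-01, -3.89474320e-05, -3.93595558e-04]), 'wrist_force': array([-0.74818239, -0.29326398,  0.55062231]), 'wrist_torque': array([-0.00850282,  0.02331226, -0.02293315]), 'width': 94.8889111736121}
```

View pics/top0.png

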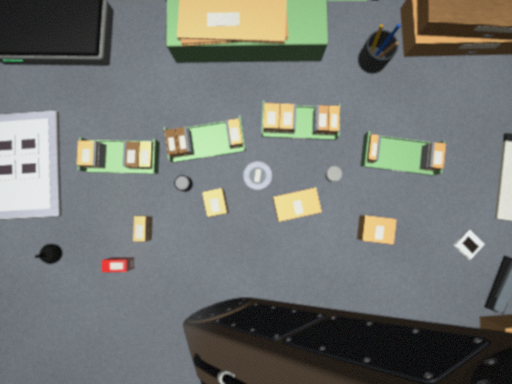

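View pics/scene0.png

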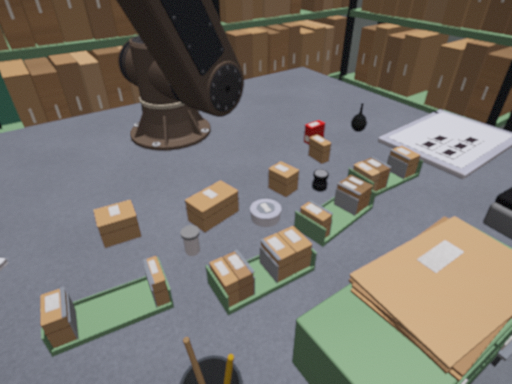

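View pics/wrist0.png

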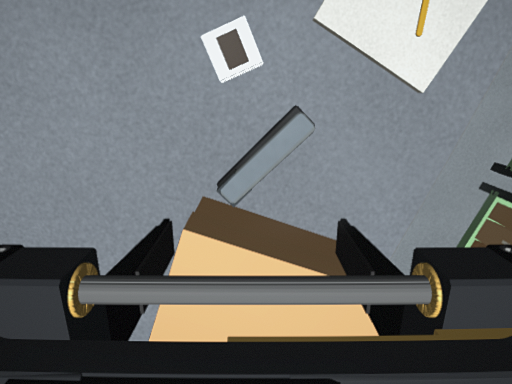

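```bash
python3 - <<'E'
import cv2,numpy as np
im=cv2.imread('pics/top0.png')
a=cv2.resize(im[90:190,65:255],None,fx=4.2,fy=4.2,interpolation=cv2.INTER_CUBIC);cv2.imwrite('pics/c1.png',a)
a=cv2.resize(im[90:190,250:450],None,fx=4,fy=4,interpolation=cv2.INTER_CUBIC);cv2.imwrite('pics/c2.png',a)
s=cv2.imread('pics/scene0.png')
cv2.imwrite('pics/c3.png',cv2.resize(s[110:310,190:440],None,fx=3.2,fy=3,interpolation=cv2.INTER_CUBIC))
E
```

```text
(no output)
```

View pics/c1.png

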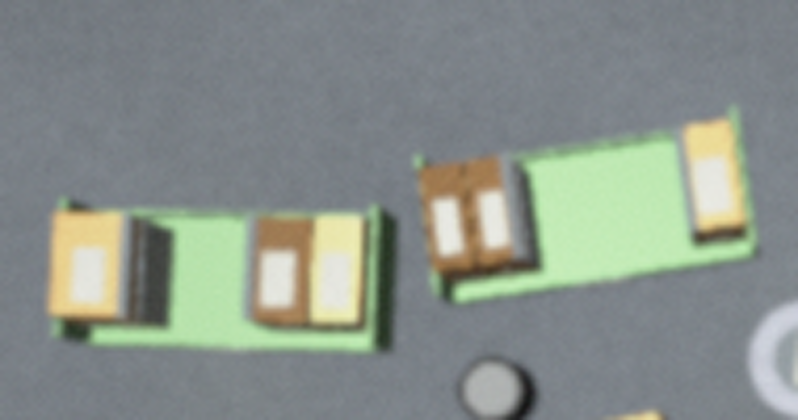

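View pics/c2.png

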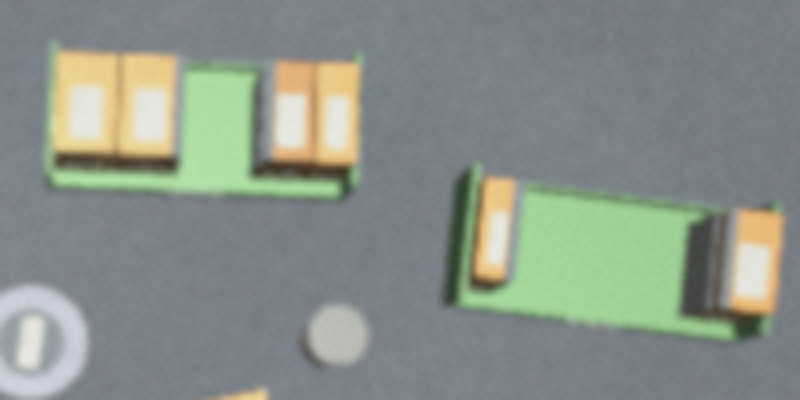

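View pics/c3.png

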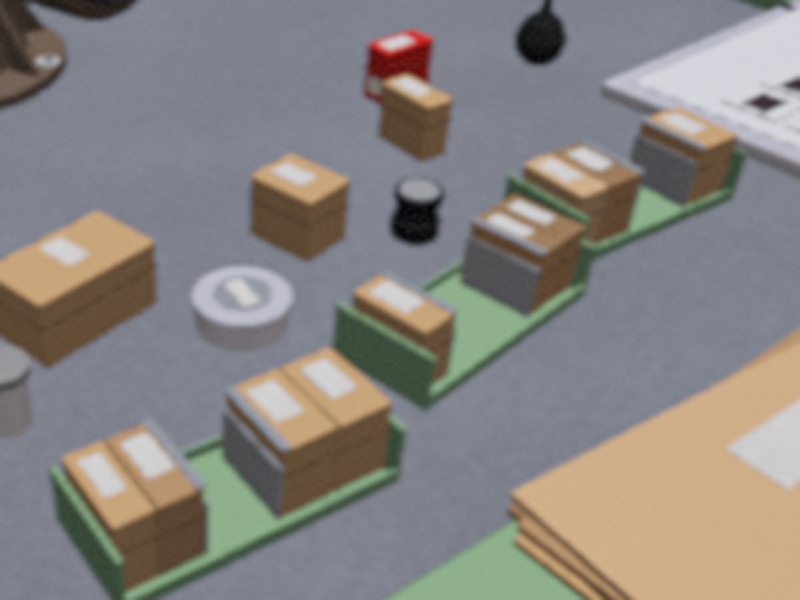

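```bash
cat > fit.py <<'E'
from h import *
from scipy.optimize import least_squares
im=cv2.imread('pics/top0.png'); c=cams.get_calibration('top'); cs=cams.get_calibration('scene'); ims=cv2.imread('pics/scene0.png')
def box(x,y,yaw,dx,dy,z0,z1,oy=0):
    P=np.array([[sx*dx/2,sy*dy/2+oy,z] for z in(z0,z1) for sx,sy in((-1,-1),(1,-1),(1,1),(-1,1))])
    r=R.from_euler('z',yaw).as_matrix(); return P@r.T+[x,y,0]
def draw(im,c,B,s,off,col=(255,0,255)):
    p=np.array([(proj(c,b)-off)*s for b in B]).astype(int)
    for i in range(4):
        for a,b in((i,(i+1)%4),(i+4,(i+1)%4+4),(i,i+4)): cv2.line(im,tuple(map(int,p[a])),tuple(map(int,p[b])),col,1)
cart={}
hsv=cv2.cvtColor(im,cv2.COLOR_BGR2HSV)
for n,L,px in((28,28,(141,229)),(46,46,(214,202)),(72,72,(379,230)),(100,100,(298,204))):
    x0,y0=px[0]-35,px[1]-30
    big=cv2.resize(im[y0:y0+60,x0:x0+70],None,fx=8,fy=8,interpolation=cv2.INTER_CUBIC)
    h=cv2.cvtColor(big,cv2.COLOR_BGR2HSV)
    m=((h[...,2]>150)).astype(np.uint8)*255
    k,l,st,ce=cv2.connectedComponentsWithStats(m)
    j=l[30*8,35*8] ; j=j if j else 1+np.argmax(st[1:,4])
    pts=np.argwhere(l==j)[:,::-1].astype(np.float32)
    pts=np.array([onz(c,((p[0]+.5)/8-.5+x0,(p[1]+.5)/8-.5+y0),58)[:2] for p in pts[::7]],np.float32)
    (cx,cy),(w,hh),a=cv2.minAreaRect(pts)
    # yaw with extents -> x axis = 58 side
    e0=abs(w-58)+abs(hh-L); e1=abs(hh-58)+abs(w-L)
    yaw=a if e0<e1 else a-90
    yaw=(yaw+90)%180-90
    cart[n]=(cx,cy,np.radians(yaw)); print(n,round(cx,1),round(cy,1),'yaw',round(yaw,1),'size',round(w,1),round(hh,1))
if __name__=='__main__':
    print('cam',ray(c,(256,192))[0])
    A=cv2.resize(im[170:270,120:420],None,fx=2.6,fy=2.6,interpolation=cv2.INTER_CUBIC)
    B=cv2.resize(ims[110:270,80:350],None,fx=2.9,fy=2.9,interpolation=cv2.INTER_CUBIC)
    for n in cart:
        b=box(*cart[n],58,n,0,58); draw(A,c,b,2.6,np.array([120,170])); draw(B,cs,b,2.9,np.array([80,110]))
    cv2.imwrite('pics/f1.png',A);cv2.imwrite('pics/f2.png',B)
E
python3 fit.py
```

```text
28 389.4 269.6 yaw -1.6 size 30.2 60.9
46 448.7 97.8 yaw 11.8 size 61.8 48.7
72 385.2 -276.4 yaw -6.7 size 74.7 61.5
100 443.2 -91.2 yaw 12.2 size 62.0 103.6
cam [423.80788182 -13.37291116 962.39385236]
```

View pics/f1.png

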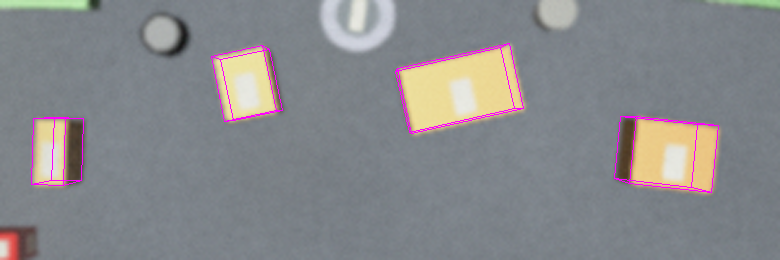

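View pics/f2.png

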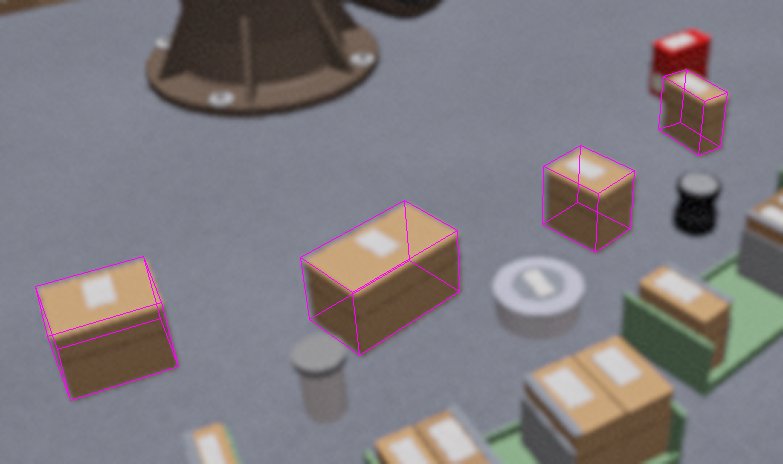

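```bash
cat > tray.py <<'E'
from fit import *
def o1(l): return [(p[0]/4.2-.4+65,p[1]/4.2-.4+90) for p in l]
def o2(l): return [(p[0]/4-.4+250,p[1]/4-.4+90) for p in l]
D={62:(o1,[(60,212),(120,212),(260,217),(360,217)],[(52,317),(122,320),(258,325),(360,324)],[(170,235),(168,322)],3,[(248,220),(247,318)],47),
88:(o1,[(422,167),(495,157),(690,125),(735,121)],[(440,273),(510,262),(700,236),(745,228)],[(527,185),(538,266)],3,[(681,130),(692,232)],47),
44:(o2,[(60,52),(175,55),(280,62),(358,64)],[(57,152),(175,156),(277,160),(352,163)],[(183,60),(181,155)],47,[(262,75),(256,165)],3),
116:(o2,[(485,178),(512,180),(735,210),(782,212)],[(475,278),(508,282),(730,312),(775,313)],[(521,185),(511,280)],47,[(690,217),(684,312)],3)}
tr={}
for g,(o,a,b,p,zp,q,zq) in D.items():
    W=lambda l,z:np.array([onz(c,x,z)[:2] for x in o(l)])
    Pa,Pb,Pp,Pq=W(a,62),W(b,62),W(p,zp),W(q,zq)
    def res(v):
        r=np.array([[np.cos(v[2]),-np.sin(v[2])],[np.sin(v[2]),np.cos(v[2])]])
        f=lambda P:(P-v[:2])@r
        return np.r_[f(Pa)[:,0]-29,f(Pb)[:,0]+29,f(Pp)[:,1]-g/2,f(Pq)[:,1]+g/2]
    m=np.r_[Pp,Pq].mean(0); s=least_squares(res,[*m,0.]); tr[g]=s.x
    print(g,s.x[:2].round(1),'yaw',np.degrees(s.x[2]).round(1),res(s.x).round(1))
ext={44:(-80,100),62:(-100,80),88:(-80,100),116:(-95,85)}
if __name__=='__main__':
    A=cv2.resize(im[90:190,65:455],None,fx=2,fy=2,interpolation=cv2.INTER_CUBIC)
    B=cv2.resize(ims[120:360,30:440],None,fx=1.95,fy=1.95,interpolation=cv2.INTER_CUBIC)
    for g,v in tr.items():
        e=ext[g]
        for b,col in((box(*v,78,180,0,12,(e[0]+e[1])/2),(255,0,0)),(box(*v,58,g,3,47),(255,0,255))):
            draw(A,c,b,2,np.array([65,90]),col); draw(B,cs,b,1.95,np.array([30,120]),col)
    cv2.imwrite('pics/t1.png',A);cv2.imwrite('pics/t2.png',B)
E
python3 tray.py
```

```text
28 389.4 269.6 yaw -1.6 size 30.2 60.9
46 448.7 97.8 yaw 11.8 size 61.8 48.7
72 385.2 -276.4 yaw -6.7 size 74.7 61.5
100 443.2 -91.2 yaw 12.2 size 62.0 103.6
62 [561.6 341.8] yaw -1.7 [ 0.5  1.1 -0.3  0.7  0.3 -0.6 -1.7  0.1  0.7 -0.6  0.9 -1. ]
88 [599.3 112.5] yaw 7.9 [ 0.5  0.   1.9  0.5 -0.7 -0.4 -1.3 -0.5  3.3  3.2 -4.2 -2.4]
44 [ 642.4 -114.3] yaw -2.7 [-0.3  0.6 -0.9 -0.1 -0.3  0.2  0.4  0.5  3.5  2.6 -4.  -2.2]
116 [ 562.7 -339.8] yaw -7.0 [-0.1  0.6 -1.1  1.1  0.2  0.1 -1.7  0.9  0.7  0.9  0.1 -1.7]
```

View pics/t1.png

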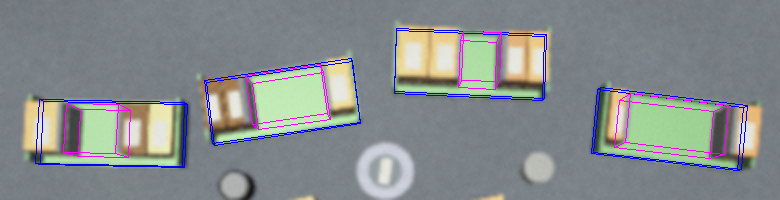

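View pics/t2.png

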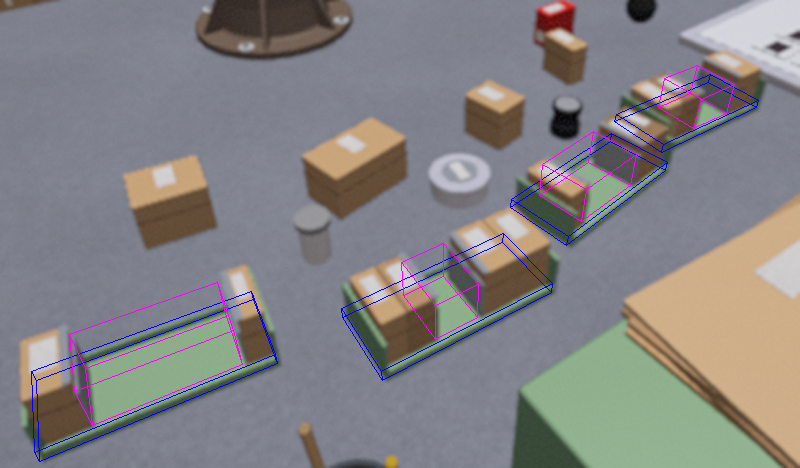

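```bash
python3 - <<'E'
from h import *
im=cv2.imread('pics/top0.png'); c=cams.get_calibration('top'); cs=cams.get_calibration('scene')
cv2.imwrite('pics/b1.png',cv2.resize(im[0:140,150:350],None,fx=4,fy=4,interpolation=cv2.INTER_CUBIC))
for r in (48,55,62): print(r,[ (z,onz(c,(265,r),z)[:2].round(0)) for z in (0,60,100,130)])
# scene: box front-left-bottom corner & top
cv2.imwrite('pics/b2.png',cv2.resize(cv2.imread('pics/scene0.png')[200:384,260:512],None,fx=3,fy=3,interpolation=cv2.INTER_CUBIC))
E
```

```text
48 [(0, array([831., -21.])), (60, array([805., -20.])), (100, array([788., -20.])), (130, array([776., -20.]))]
55 [(0, array([813., -21.])), (60, array([789., -20.])), (100, array([772., -20.])), (130, array([760., -20.]))]
62 [(0, array([795., -21.])), (60, array([772., -20.])), (100, array([756., -20.])), (130, array([745., -20.]))]
```

View pics/b1.png

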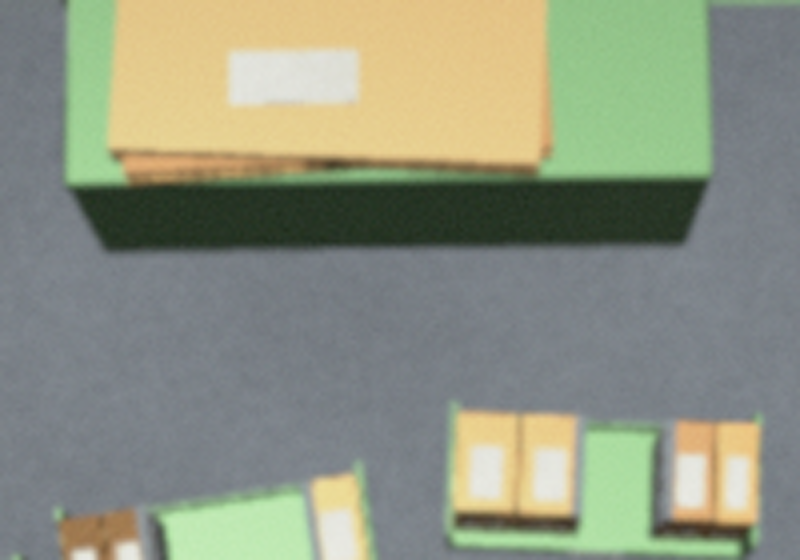

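View pics/b2.png

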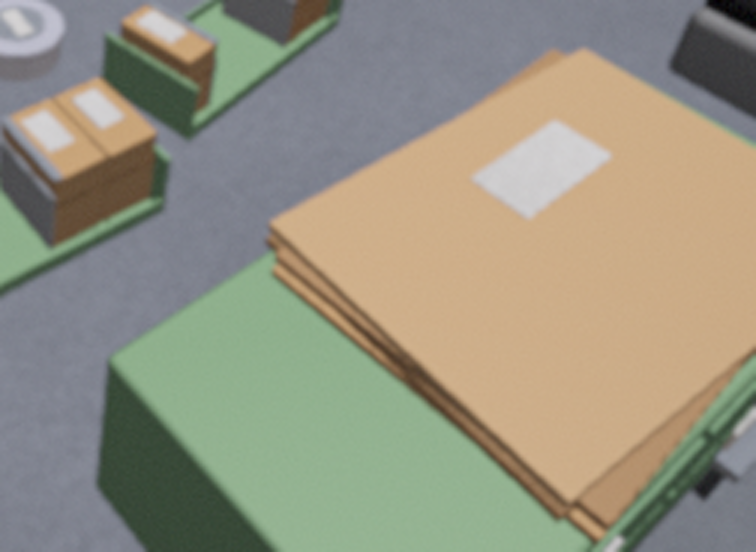

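```bash
cat > go.py <<'E'
import sys
from h import *
# args: x y z theta_deg(jaw/carton-x dir)
x,y,z,th=map(float,sys.argv[1:5])
s=bot.get_state(); p=np.array(s['ee_pos']); r=R.from_quat(s['eef_rot'])
cur=r.as_matrix(); 
best=None
for k in(0,180):
    a=np.radians(th+k); yv=np.array([np.cos(a),np.sin(a),0]); zv=np.array([0,0,-1.]); xv=np.cross(yv,zv)
    d=(r.inv()*R.from_matrix(np.c_[xv,yv,zv])).as_rotvec()
    if best is None or np.linalg.norm(d)<np.linalg.norm(best): best=d
t=cur.T@(np.array([x,y,z])-p)
print('pos',p.round(1),'jaw',np.degrees(np.arctan2(cur[1,1],cur[0,1])).round(2),'F',np.round(s['wrist_force'],1),'w',round(s['width'],1),'t',s['t'])
print('T',t.round(1),'R',best.round(3),'dist',np.linalg.norm(t).round(0),'deg',np.degrees(np.linalg.norm(best)).round(1))
print('world-down in tool',(cur.T@[0,0,-1]).round(3))
E
python3 go.py 385.2 -276.4 180 -6.7; python3 go.py 385.2 -276.4 120 -6.7
```

```text
pos [ 236.3 -578.4  231.2] jaw -67.78 F [-0.7 -0.3  0.6] w 94.9 t 0.15
T [ 252.  -223.3   51.4] R [-1.000e-03 -0.000e+00 -1.066e+00] dist 341.0 deg 61.1
world-down in tool [-0.     0.001  1.   ]
pos [ 236.3 -578.4  231.2] jaw -67.78 F [-0.7 -0.3  0.6] w 94.9 t 0.15
T [ 252.  -223.2  111.4] R [-1.000e-03 -0.000e+00 -1.066e+00] dist 355.0 deg 61.1
world-down in tool [-0.     0.001  1.   ]
```

```bash
python3 -m crank '[252,-223.3,51,0,0,-1.066,95,252,-223.3,51,0,0,-1.066,95,252,-223.3,51,0,0,-1.066,95,252,-223.3,51,0,0,-1.066,95,252,-223.3,51,0,0,-1.066,95,252,-223.3,51,0,0,-1.066,95,252,-223.3,51,0,0,-1.066,95,252,-223.3,51,0,0,-1.066,95,252,-223.3,51,0,0,-1.066,95,252,-223.3,51,0,0,-1.066,95,252,-223.3,51,0,0,-1.066,95]' 25
python3 go.py 385.2 -276.4 36 -6.7
python3 - <<'E'
from h import *
grab('wrist','w1.png')
E
```

```text
t: 1.25
ee_pos: [384.9, -277.6, 180.7]
eef_rot: [0.748, 0.664, -0.0, 0.0]
wrist_force: [-0.4, -0.1, -0.1]
width: 95.0
pos [ 384.9 -277.6  180.7] jaw -6.85 F [-0.4 -0.1 -0.1] w 95.0 t 1.25
T [1.300e+00 1.000e-01 1.447e+02] R [ 0.     0.    -0.003] dist 145.0 deg 0.2
world-down in tool [ 0. -0.  1.]
```

View pics/w1.png

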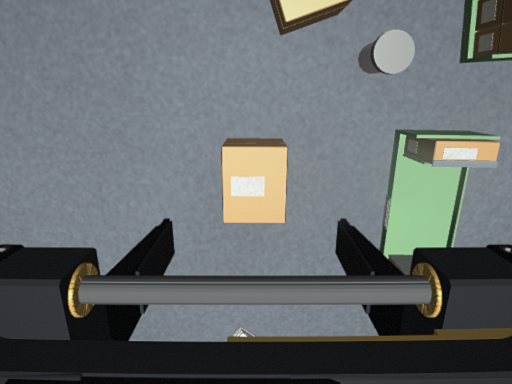

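```bash
cat > lid.py <<'E'
from h import *
import sys
# fit lid in wrist image: args file, seed px, z
def lid(c,im,px,z,thr=150):
    big=cv2.resize(im,None,fx=2,fy=2,interpolation=cv2.INTER_CUBIC)
    m=(big[...,2]>thr).astype(np.uint8); k,l,st,ce=cv2.connectedComponentsWithStats(m)
    j=l[px[1]*2,px[0]*2]; P=np.argwhere(l==j)[::5,::-1]
    W=np.array([onz(c,(p[0]/2-.25,p[1]/2-.25),z)[:2] for p in P],np.float32)
    return cv2.minAreaRect(W)
if __name__=='__main__':
    c=cams.get_calibration('wrist'); im=cv2.imread('pics/'+sys.argv[1])
    print(lid(c,im,(int(sys.argv[2]),int(sys.argv[3])),float(sys.argv[4])))
E
python3 lid.py w1.png 272 205 58
```

```text
((383.8728332519531, -276.8903503417969), (72.09395599365234, 58.02915573120117), 82.91149139404297)
```

```bash
python3 -m crank '[1,-0.8,45,0,0,0,95,1,-0.8,90,0,0,0,95,1,-0.8,130,0,0,0,95,1,-0.8,144.5,0,0,0,95,1,-0.8,144.5,0,0,0,95,1,-0.8,144.5,0,0,0,95,1,-0.8,144.5,0,0,0,50,1,-0.8,144.5,0,0,0,50,1,-0.8,144.5,0,0,0,50,1,-0.8,144.5,0,0,0,50,1,-0.8,144.5,0,0,0,50,1,-0.8,144.5,0,0,0,50]' 25
```

```text
t: 2.5
ee_pos: [384.6, -275.5, 36.3]
eef_rot: [0.747, 0.665, -0.0, 0.0]
wrist_force: [-0.2, 0.8, 4.6]
width: 57.9
```

```bash
python3 -m crank '[0,0,-10,0,0,0,50,0,0,-35,0,0,0,50,0,0,-70,0,0,0,50,0,0,-105,0,0,0,50,0,0,-115,0,0,0,50,0,0,-115,0,0,0,50]'; python3 go.py 599.3 113.9 150 7.9
```

```text
t: 3.1
ee_pos: [384.8, -275.7, 152.3]
eef_rot: [0.747, 0.665, 0.0, 0.001]
wrist_force: [0.2, -0.5, -2.5]
width: 58.3
pos [ 384.8 -275.7  152.3] jaw -6.7 F [ 0.2 -0.5 -2.5] w 58.3 t 3.1
T [412.  167.6   2. ] R [ 0.002  0.002 -0.255] dist 445.0 deg 14.6
world-down in tool [ 0.002 -0.002  1.   ]
```

```bash
python3 -m crank '[12,5,0,0,0,-0.01,50,41,17,0,0,0,-0.03,50,74,30,0,0,0,-0.05,50,111,45,0,0,0,-0.07,50,148,60,0,0,0,-0.09,50,185,75,0,0,0,-0.12,50,222,90,0,0,0,-0.14,50,260,106,0,0,0,-0.16,50,297,121,0,0,0,-0.18,50,330,134,0,0,0,-0.2,50,363,148,0,0,0,-0.22,50,387,157,1,0,0,-0.24,50,404,164,2,0.001,0.001,-0.25,50,412,167.6,2,0.002,0.002,-0.255,50,412,167.6,2,0.002,0.002,-0.255,50,412,167.6,2,0.002,0.002,-0.255,50]'; python3 go.py 599.3 113.9 40 7.9
python3 - <<'E'
from h import *
grab('top','p1.png');grab('wrist','w2.png');im=cv2.imread('pics/p1.png')
cv2.imwrite('pics/p1c.png',cv2.resize(im[90:190,130:290],None,fx=5,fy=5,interpolation=cv2.INTER_CUBIC))
E
```

```text
t: 4.7
ee_pos: [598.6, 113.4, 148.7]
eef_rot: [0.657, 0.754, -0.0, -0.002]
wrist_force: [-0.7, -0.8, -1.8]
width: 58.0
pos [598.6 113.4 148.7] jaw 7.87 F [-0.7 -0.8 -1.8] w 58.0 t 4.7
T [1.000e-01 1.000e+00 1.087e+02] R [-0.003 -0.002 -0.001] dist 109.0 deg 0.2
world-down in tool [-0.002  0.003  1.   ]
```

View pics/p1c.png

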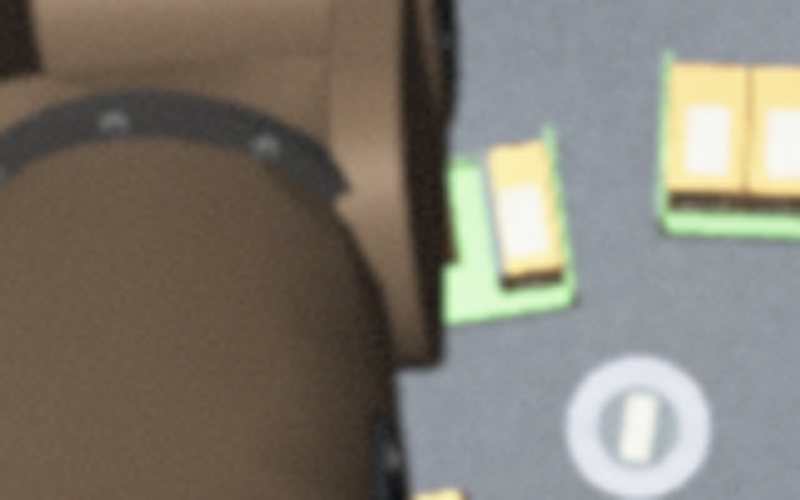

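View pics/w2.png

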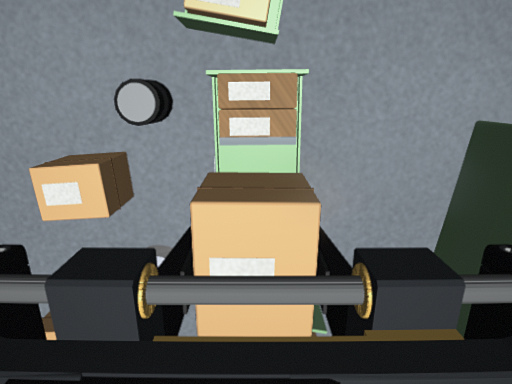

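```bash
cat > tl.py <<'E'
from tray import *
import sys,json
# tl.py g  'json [[px,z],...]' -> tray-frame coords per top estimate
g=int(sys.argv[1]); v=tr[g]; cw=cams.get_calibration('wrist')
r=np.array([[np.cos(v[2]),-np.sin(v[2])],[np.sin(v[2]),np.cos(v[2])]])
for px,py,z in json.loads(sys.argv[2]):
    w=onz(cw,(px,py),z)[:2]; print((px,py,z),'tray frame',((w-v[:2])@r).round(1))
E
python3 - <<'E'
import cv2
im=cv2.imread('pics/w2.png');cv2.imwrite('pics/w2c.png',cv2.resize(im[60:190,190:330],None,fx=4.5,fy=4.5,interpolation=cv2.INTER_CUBIC))
E
```

```text
(no output)
```

View pics/w2c.png

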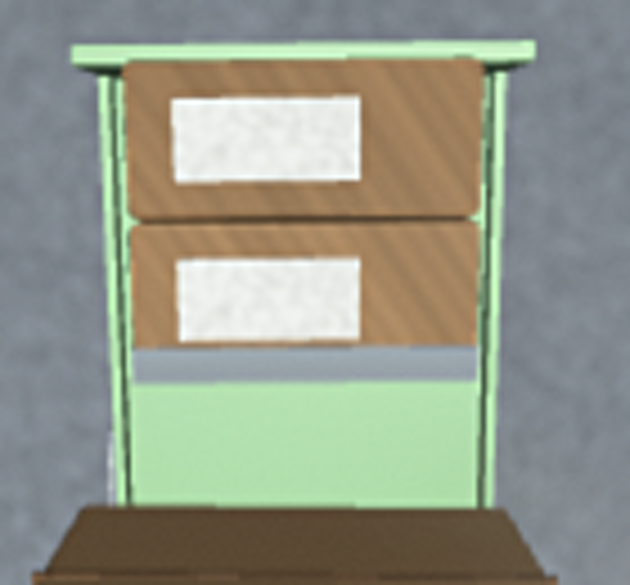

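```bash
python3 tl.py 88 '[[217.3,74,62],[219.5,135,62],[296.5,74,62],[295.1,135,62],[256.5,144.5,47],[219.5,144.5,47],[295,144,47],[256.5,73,62],[256.5,137,62]]' | grep tray; python3 - <<'E'
import sys; sys.path.insert(0,'.')
from h import *
im=cv2.imread('pics/w2.png'); c=cams.get_calibration('wrist')
s=bot.get_state()
# held lid front edge corners z: carton top = tcp z -36.3+58
for p in((192,203),(319,203)): print(onz(c,p,s['ee_pos'][2]-36.3+58))
E
```

```text
(217.3, 74, 62) tray frame [-27.9  95.3]
(219.5, 135, 62) tray frame [-27.6  51.6]
(296.5, 74, 62) tray frame [29.1 95.2]
(295.1, 135, 62) tray frame [29.5 51.5]
(256.5, 144.5, 47) tray frame [ 0.5 42.1]
(219.5, 144.5, 47) tray frame [-29.5  42.2]
(295, 144, 47) tray frame [31.6 42.5]
(256.5, 73, 62) tray frame [ 0.3 95.9]
(256.5, 137, 62) tray frame [ 0.4 50. ]
[566.12456101 142.62418661 170.8230937 ]
[621.75196051 150.30112659 170.8230937 ]
```

```bash
python3 -m crank '[0,1.6,10,0,-0.001,0,50,0,1.6,35,-0.001,-0.001,0,50,0,1.6,60,-0.002,-0.001,0,50,0,1.6,80,-0.003,-0.002,0,50,0,1.6,95,-0.003,-0.002,0,50,0,1.6,102,-0.003,-0.002,0,50,0,1.6,106,-0.003,-0.002,0,50,0,1.6,108,-0.003,-0.002,0,50,0,1.6,109,-0.003,-0.002,0,50,0,1.6,109,-0.003,-0.002,0,50,0,1.6,109,-0.003,-0.002,0,50]'
```

```text
t: 5.9
ee_pos: [600.7, 114.6, 40.6]
eef_rot: [0.657, 0.754, 0.001, 0.001]
wrist_force: [0.3, -0.6, -2.1]
width: 58.2
```

```bash
python3 -m crank '[-1.2,0,1,0,0,0,50,-1.2,0,1.4,0,0,0,50,-1.2,0,1.4,0,0,0,50]'
```

```text
t: 6.2
ee_pos: [600.8, 113.3, 39.4]
eef_rot: [0.657, 0.754, 0.001, 0.001]
wrist_force: [-0.6, 0.3, 5.5]
width: 57.5
```

Touching the floor (force +5.5 N). Release and rise.

```bash
python3 -m crank '[0,0,0,0,0,0,68,0,0,0,0,0,0,72,0,0,0,0,0,0,72,0,0,0,0,0,0,76,0,0,-10,0,0,0,76,0,0,-45,0,0,0,76,0,0,-90,0,0,0,90,0,0,-110,0,0,0,95,0,0,-110,0,0,0,95]'; python3 go.py 448.7 97.8 150 11.8
python3 - <<'E'
import sys; sys.path.insert(0,'.')
from h import *
grab('wrist','w3.png')
E
```

```text
t: 7.1
ee_pos: [601.7, 113.5, 152.6]
eef_rot: [0.657, 0.754, 0.003, 0.002]
wrist_force: [0.2, 0.9, 0.5]
width: 93.1
pos [601.7 113.5 152.6] jaw 7.91 F [0.2 0.9 0.5] w 93.1 t 7.1
T [   5.5 -153.7    1.5] R [ 0.007  0.    -0.068] dist 154.0 deg 3.9
world-down in tool [ 0.    -0.007  1.   ]
```

View pics/w3.png

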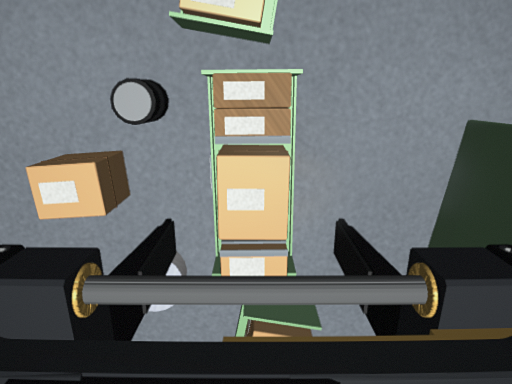

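```bash
python3 lid.py w3.png 90 200 58;  python3 lid.py w3.png 270 165 61; python3 go.py 448.7 97.8 160 11.8
```

```text
((447.4408874511719, 96.91200256347656), (57.56330108642578, 45.562198638916016), 11.678645133972168)
((596.947265625, 126.52113342285156), (73.52776336669922, 168.9837646484375), 8.043767929077148)
pos [600.9 113.4 150.5] jaw 7.91 F [-0.1  0.2 -0.6] w 93.7 t 7.15
T [   5.5 -152.8  -10.2] R [ 0.004  0.    -0.068] dist 153.0 deg 3.9
world-down in tool [ 0.    -0.004  1.   ]
```

```bash
python3 -m crank '[1,-30,0,0.002,0,-0.02,95,2,-65,0,0.004,0,-0.04,95,3,-100,0,0.004,0,-0.068,95,4,-135,0,0.004,0,-0.068,95,5,-154,0,0.004,0,-0.068,95,5,-154,40,0.004,0,-0.068,95,5,-154,70,0.004,0,-0.068,95,5,-154,70,0.004,0,-0.068,95,5,-154,70,0.004,0,-0.068,95]'; python3 go.py 447.6 97.1 36 11.7
```

```text
t: 8.05
ee_pos: [447.0, 97.1, 78.2]
eef_rot: [0.631, 0.776, -0.002, -0.002]
wrist_force: [0.1, 0.7, 0.3]
width: 94.9
pos [447.   97.1  78.2] jaw 11.8 F [0.1 0.7 0.3] w 94.9 t 8.05
T [-0.1  0.8 42.2] R [-0.005 -0.001  0.002] dist 42.0 deg 0.3
world-down in tool [-0.001  0.005  1.   ]
```

```bash
python3 -m crank '[0,0.8,25,-0.003,0,0,95,0,0.8,40,-0.005,-0.001,0,95,0,0.8,42,-0.005,-0.001,0,95,0,0.8,42,-0.005,-0.001,0,95,0,0.8,42,-0.005,-0.001,0,50,0,0.8,42,-0.005,-0.001,0,50,0,0.8,42,-0.005,-0.001,0,50,0,0.8,42,-0.005,-0.001,0,50,0,0.8,42,-0.005,-0.001,0,50,0,0.8,42,-0.005,-0.001,0,50]' 25;  python3 go.py 447.6 97.1 36 11.7
```

```text
t: 9.05
ee_pos: [448.1, 97.3, 36.6]
eef_rot: [0.631, 0.776, 0.001, 0.001]
wrist_force: [0.4, -0.3, 3.2]
width: 58.0
pos [448.1  97.3  36.6] jaw 11.8 F [ 0.4 -0.3  3.2] w 58.0 t 9.05
T [-0.1 -0.5  0.6] R [0.003 0.001 0.002] dist 1.0 deg 0.2
world-down in tool [ 0.001 -0.003  1.   ]
```

```bash
python3 -m crank '[0,0,-10,0,0,0,50,0,0,-35,0,0,0,50,0,0,-70,0,0,0,50,0,0,-105,0,0,0,50,0,0,-115,0,0,0,50,0,0,-115,0,0,0,50]'; python3 go.py 561.6 341.8 150 -1.7
```

```text
t: 9.65
ee_pos: [448.1, 97.3, 152.8]
eef_rot: [0.631, 0.776, 0.002, 0.002]
wrist_force: [-0.6, -0.5, -1.2]
width: 57.7
pos [448.1  97.3 152.8] jaw 11.81 F [-0.6 -0.5 -1.2] w 57.7 t 9.65
T [216.1 161.1   3.4] R [0.005 0.001 0.236] dist 270.0 deg 13.5
world-down in tool [ 0.001 -0.005  1.   ]
```

```bash
python3 -m crank '[11,8,0,0,0,0.01,50,35,26,0,0,0,0.04,50,65,48,1,0.001,0,0.07,50,95,70,1,0.002,0,0.1,50,125,93,2,0.003,0,0.13,50,155,115,2,0.004,0,0.17,50,180,134,3,0.005,0,0.2,50,200,149,3,0.005,0.001,0.22,50,212,158,3,0.005,0.001,0.236,50,216,161,3,0.005,0.001,0.236,50,216,161,3,0.005,0.001,0.236,50,216,161,3,0.005,0.001,0.236,50]'; python3 go.py 561.6 341.8 40 -1.7
python3 - <<'E'
from h import *
grab('wrist','w4.png');im=cv2.imread('pics/w4.png')
cv2.imwrite('pics/w4c.png',cv2.resize(im[60:250,170:340],None,fx=3.1,fy=3.1,interpolation=cv2.INTER_CUBIC))
E
```

```text
t: 10.85
ee_pos: [560.7, 340.9, 147.8]
eef_rot: [0.718, 0.696, -0.002, -0.001]
wrist_force: [0.4, -0.2, -1.4]
width: 57.7
pos [560.7 340.9 147.8] jaw -1.71 F [ 0.4 -0.2 -1.4] w 57.7 t 10.85
T [  1.    1.3 107.8] R [-0.004  0.001 -0.   ] dist 108.0 deg 0.2
world-down in tool [0.001 0.004 1.   ]
```

View pics/w4c.png

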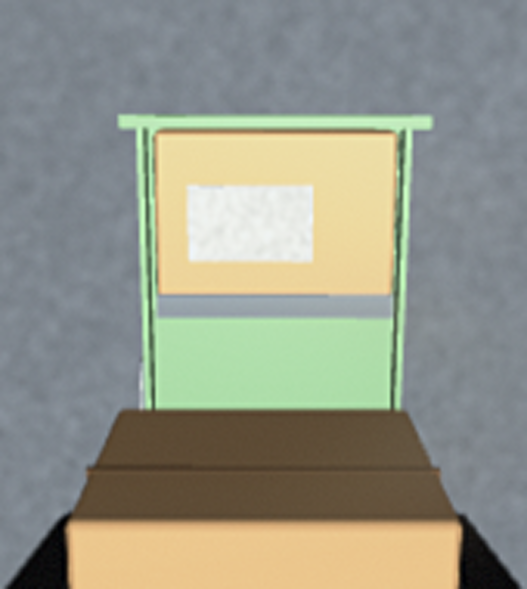

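```bash
python3 tl.py 62 '[[219.7,103.2,62],[221,154.2,62],[297.1,103.2,62],[296.2,154.2,62],[258.4,162.3,47],[191.6,227.4,169.2],[318.1,227.4,169.2]]' | grep frame
```

```text
(219.7, 103.2, 62) tray frame [-27.1  72.8]
(221, 154.2, 62) tray frame [-27.2  35. ]
(297.1, 103.2, 62) tray frame [29.6 72.8]
(296.2, 154.2, 62) tray frame [30.3 35. ]
(258.4, 162.3, 47) tray frame [ 1.5 25.6]
(191.6, 227.4, 169.2) tray frame [-30.   20.6]
(318.1, 227.4, 169.2) tray frame [27.5 20.6]
```

```bash
python3 -m crank '[-20,0,0,0,0,0,50,-50,0,0,0,0,0,50,-80,0,0,0,0,0,50,-100,1,0,-0.004,0.001,0,50,-110,1,0,-0.004,0.001,0,50,-110,1,0,-0.004,0.001,0,50,-110,1,0,-0.004,0.001,0,50]'; python3 go.py 561.6 341.8 40 -1.7
python3 - <<'E'
from h import *
grab('wrist','w5.png');im=cv2.imread('pics/w5.png')
cv2.imwrite('pics/w5c.png',cv2.resize(im[0:240,160:350],None,fx=2.5,fy=2.5,interpolation=cv2.INTER_CUBIC))
E
```

```text
t: 11.6
ee_pos: [558.9, 231.7, 148.9]
eef_rot: [0.718, 0.696, 0.001, 0.0]
wrist_force: [0.1, 0.1, -1.6]
width: 57.8
pos [558.9 231.7 148.9] jaw -1.75 F [ 0.1  0.1 -1.6] w 57.8 t 11.6
T [110.   -0.9 109. ] R [ 0.002 -0.001 -0.001] dist 155.0 deg 0.1
world-down in tool [-0.001 -0.002  1.   ]
```

View pics/w5c.png

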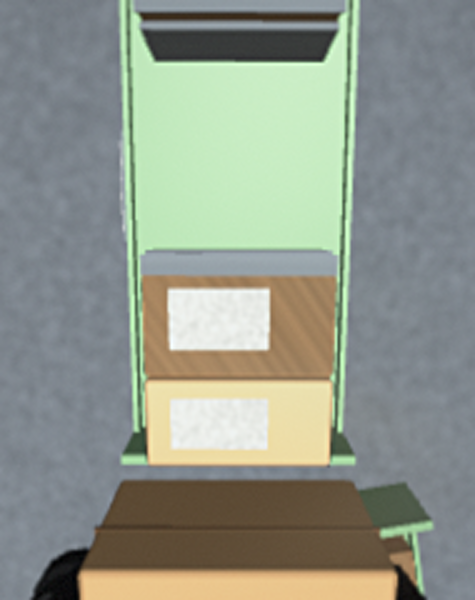

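```bash
python3 tl.py 62 '[[255.8,24,3],[255.8,11,47],[255.8,99.8,47],[255.8,185.7,62],[217.4,110.4,62],[293.8,110.4,62],[218.3,180,62],[292,180,62],[255.8,110,62],[192,228,170.3],[318.5,228,170.3]]' | grep frame
```

```text
(255.8, 24, 3) tray frame [ 1.4 29.3]
(255.8, 11, 47) tray frame [ 1.1 29.3]
(255.8, 99.8, 47) tray frame [  1.2 -33.5]
(255.8, 185.7, 62) tray frame [  1.1 -98.7]
(217.4, 110.4, 62) tray frame [-27.3 -40.9]
(293.8, 110.4, 62) tray frame [ 29.2 -40.9]
(218.3, 180, 62) tray frame [-28.3 -94. ]
(292, 180, 62) tray frame [ 29.6 -94.1]
(255.8, 110, 62) tray frame [  1.1 -40.6]
(192, 228, 170.3) tray frame [-28.5 -88.1]
(318.5, 228, 170.3) tray frame [ 28.8 -88.2]
```

```bash
python3 -m crank '[10,0,0,0,0,0,50,35,0.2,0,0,0,0,50,65,0.4,0,0,0,0,50,90,0.6,10,0,0,0,50,104,0.6,20,0,0,0,50,108.9,0.6,35,0.002,0,0,50,108.9,0.6,55,0.002,-0.001,0,50,108.9,0.6,75,0.002,-0.001,0,50,108.9,0.6,92,0.002,-0.001,0,50,108.9,0.6,101,0.002,-0.001,0,50,108.9,0.6,105,0.002,-0.001,0,50,108.9,0.6,105,0.002,-0.001,0,50,108.9,0.6,105,0.002,-0.001,0,50]'; python3 go.py 562.8 340.6 39.6 -1.7
```

```text
t: 12.95
ee_pos: [563.2, 340.7, 44.4]
eef_rot: [0.718, 0.696, 0.0, -0.0]
wrist_force: [-0.5, -0.3, -0.8]
width: 57.9
pos [563.2 340.7  44.4] jaw -1.73 F [-0.5 -0.3 -0.8] w 57.9 t 12.95
T [-0.1 -0.4  4.8] R [ 0.    -0.001 -0.   ] dist 5.0 deg 0.0
world-down in tool [-0.001 -0.     1.   ]
```

```bash
python3 -m crank '[0,-0.3,2,0,0,0,50,0,-0.3,4,0,0,0,50,0,-0.3,5,0,0,0,50,0,-0.3,5.3,0,0,0,50,0,-0.3,5.3,0,0,0,50]'
```

```text
t: 13.45
ee_pos: [562.7, 340.7, 39.7]
eef_rot: [0.718, 0.696, 0.0, -0.0]
wrist_force: [-2.8, -1.4, 8.9]
width: 58.0
```

```bash
python3 -m crank '[0,0,0,0,0,0,68,0,0,0,0,0,0,72,0,0,0,0,0,0,72,0,0,0,0,0,0,76,0,0,-10,0,0,0,76,0,0,-45,0,0,0,76,0,0,-90,0,0,0,90,0,0,-110,0,0,0,95,0,0,-110,0,0,0,95]'; python3 go.py 389.4 269.6 150 -1.6
python3 - <<'E'
import sys; sys.path.insert(0,'.')
from h import *
grab('wrist','w6.png')
E
```

```text
t: 14.35
ee_pos: [563.8, 341.2, 152.7]
eef_rot: [0.718, 0.696, 0.003, 0.001]
wrist_force: [-0.1, 0.7, -1.1]
width: 92.8
pos [563.8 341.2 152.7] jaw -1.72 F [-0.1  0.7 -1.1] w 92.8 t 14.35
T [ -76.8 -172.2    1.6] R [ 0.005 -0.003 -0.002] dist 189.0 deg 0.4
world-down in tool [-0.003 -0.005  1.   ]
```

View pics/w6.png

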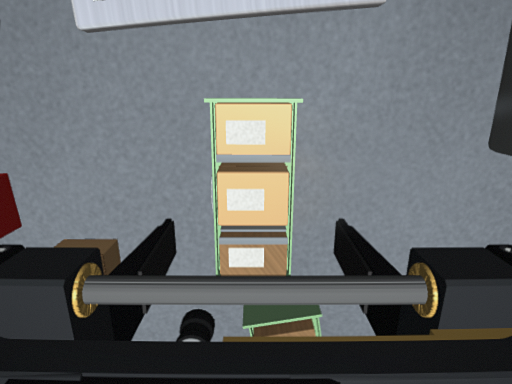

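```bash
python3 -m crank '[-15,-30,0,0.002,-0.001,0,95,-33,-73,0,0.005,-0.003,0,95,-51,-116,0,0.005,-0.003,0,95,-69,-155,0,0.005,-0.003,0,95,-77.5,-173.4,0,0.005,-0.003,0,95,-77.5,-173.4,0,0.005,-0.003,0,95,-77.5,-173.4,0,0.005,-0.003,0,95]'
python3 - <<'E'
from h import *
grab('wrist','w7.png')
E
python3 go.py 388.2 268.9 36 -1.6
```

```text
t: 15.1
ee_pos: [387.3, 268.5, 148.3]
eef_rot: [0.718, 0.696, -0.003, -0.001]
wrist_force: [-0.1, 0.5, -1.2]
width: 94.9
pos [387.8 268.7 148.3] jaw -1.72 F [ 1.1  0.5 -0.2] w 94.7 t 15.15
T [  0.5   1.  112.3] R [-0.006  0.003 -0.002] dist 112.0 deg 0.4
world-down in tool [0.003 0.006 1.   ]
```

View pics/w7.png

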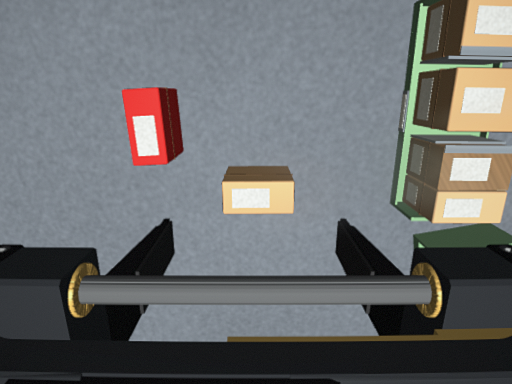

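```bash
python3 lid.py w7.png 280 195 58
```

```text
((389.4250183105469, 268.3452453613281), (28.35565948486328, 58.483543395996094), 88.9145736694336)
```

```bash
python3 -m crank '[-0.2,1.4,30,-0.002,0.001,0,95,-0.2,1.4,65,-0.003,0.002,0,95,-0.2,1.4,95,-0.003,0.002,0,95,-0.2,1.4,110,-0.003,0.002,0,95,-0.2,1.4,112,-0.003,0.002,0,95,-0.2,1.4,112,-0.003,0.002,0,95,-0.2,1.4,112,-0.003,0.002,0,50,-0.2,1.4,112,-0.003,0.002,0,50,-0.2,1.4,112,-0.003,0.002,0,50,-0.2,1.4,112,-0.003,0.002,0,50,-0.2,1.4,112,-0.003,0.002,0,50,-0.2,1.4,112,-0.003,0.002,0,50]' 20;python3 go.py 389.3 268.4 36 -1.1
```

```text
t: 16.35
ee_pos: [387.9, 267.9, 36.8]
eef_rot: [0.718, 0.696, -0.001, -0.001]
wrist_force: [-0.4, -0.1, 3.0]
width: 57.9
pos [387.9 267.9  36.8] jaw -1.72 F [-0.4 -0.1  3. ] w 57.9 t 16.35
T [0.6 1.4 0.8] R [-0.002  0.001 -0.011] dist 2.0 deg 0.6
world-down in tool [0.001 0.002 1.   ]
```

```bash
python3 -m crank '[0,0,-10,0,0,0,50,0,0,-35,0,0,0,50,0,0,-70,0,0,0,50,0,0,-105,0,0,0,50,0,0,-115,0,0,0,50,0,0,-115,0,0,0,50]'; python3 go.py 637.2 -224.2 150 -2.7
```

```text
t: 16.95
ee_pos: [388.4, 268.1, 153.1]
eef_rot: [0.718, 0.696, 0.0, -0.0]
wrist_force: [-0.3, 0.3, -1.5]
width: 57.9
pos [388.4 268.1 153.1] jaw -1.71 F [-0.3  0.3 -1.5] w 57.9 t 16.95
T [-484.7  263.4    2.8] R [ 0.    -0.001  0.017] dist 552.0 deg 1.0
world-down in tool [-0.001 -0.     1.   ]
```

```bash
python3 -m crank '[-10,5,0,0,0,0,50,-35,19,0,0,0,0.003,50,-68,37,0,0,0,0.005,50,-102,55,0,0,0,0.005,50,-136,74,0,0,0,0.005,50,-170,92,0,0,0,0.005,50,-204,111,1,0,0,0.01,50,-238,129,1,0,0,0.01,50,-272,148,1,0,0,0.01,50,-306,166,1,0,0,0.01,50,-340,185,1,0,0,0.015,50,-374,203,1,0,0,0.015,50,-406,220,2,0,0,0.017,50,-435,236,2,0,0,0.017,50,-460,250,2,0,0,0.017,50,-476,259,2,0,0,0.017,50,-485,263,2,0,0,0.017,50,-485,263,2,0,0,0.017,50,-485,263,2,0,0,0.017,50,-485,263,2,0,0,0.017,50]'
python3 - <<'E'
from h import *
grab('wrist','w8.png');im=cv2.imread('pics/w8.png')
cv2.imwrite('pics/w8c.png',cv2.resize(im[0:240,160:350],None,fx=2.5,fy=2.5,interpolation=cv2.INTER_CUBIC))
E
python3 go.py 642.4 -114.3 40 -2.7
```

```text
t: 18.95
ee_pos: [636.0, -223.9, 149.1]
eef_rot: [0.723, 0.691, -0.001, -0.001]
wrist_force: [0.7, 0.6, -0.2]
width: 57.7
pos [ 636.1 -223.9  149.3] jaw -2.64 F [-0.6  0.3 -1. ] w 57.7 t 19.0
T [109.9   1.5 109.2] R [-0.003  0.001  0.001] dist 155.0 deg 0.2
world-down in tool [0.001 0.003 1.   ]
```

View pics/w8c.png

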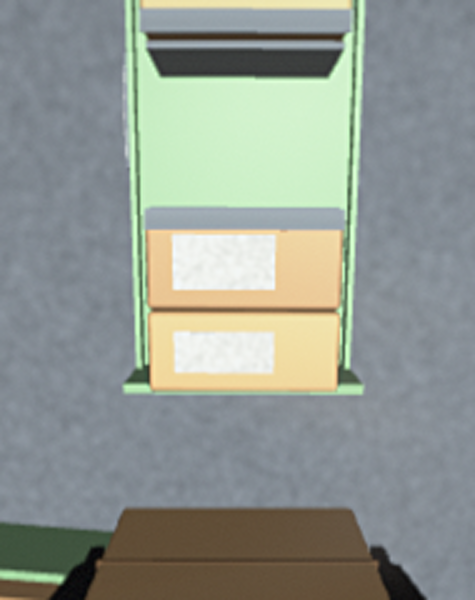

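```bash
python3 tl.py 44 '[[257,30,3],[257,16.8,47],[257,13,62],[257,82.8,47],[257,82.8,62],[257,92,62],[257,156,62],[218.5,95,62],[297,95,62],[220,150,62],[295,150,62]]' | grep frame
python3 - <<'E'
import cv2
im=cv2.imread('pics/w8.png');cv2.imwrite('pics/w8d.png',cv2.resize(im[0:110,200:320],None,fx=5,fy=5,interpolation=cv2.INTER_CUBIC))
cv2.imwrite('pics/w8e.png',cv2.resize(im[180:270,160:350],None,fx=4,fy=4,interpolation=cv2.INTER_CUBIC))
E
```

```text
(257, 30, 3) tray frame [-0.  24.2]
(257, 16.8, 47) tray frame [-0.3 25.2]
(257, 13, 62) tray frame [-0.4 24.3]
(257, 82.8, 47) tray frame [ -0.1 -21.1]
(257, 82.8, 62) tray frame [ -0.2 -21.7]
(257, 92, 62) tray frame [ -0.1 -28.1]
(257, 156, 62) tray frame [  0.1 -75.4]
(218.5, 95, 62) tray frame [-28.3 -30.2]
(297, 95, 62) tray frame [ 29.1 -30.1]
(220, 150, 62) tray frame [-28.3 -70.8]
(295, 150, 62) tray frame [ 29.1 -70.6]
```

View pics/w8d.png

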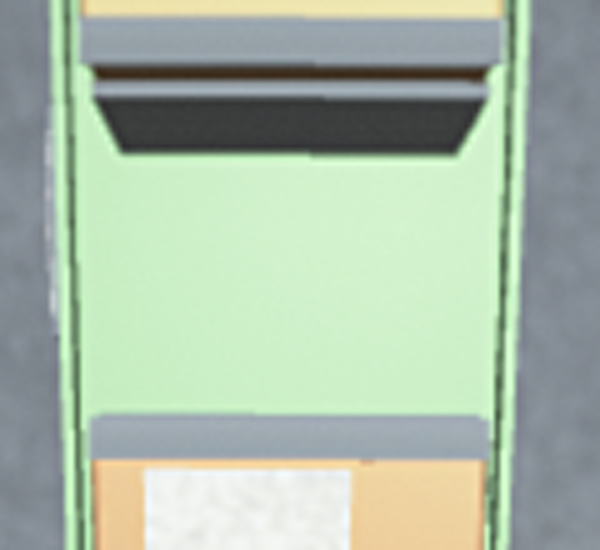

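View pics/w8e.png

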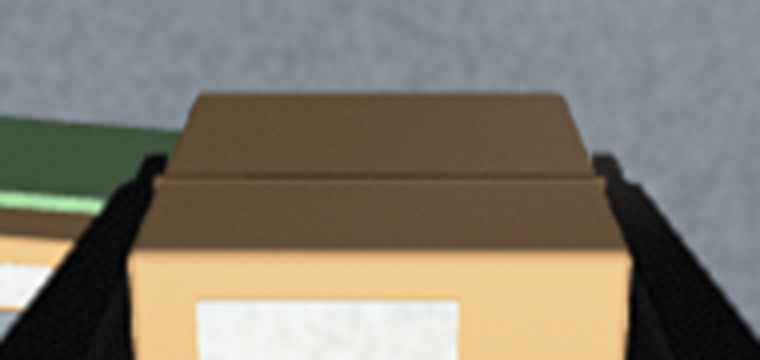

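```bash
python3 tl.py 44 '[[191.8,242.5,170.5],[317.5,242.5,170.5],[257,30.8,3],[257,82.5,62]]' | grep frame;python3 go.py 642.4 -114.3 150 -2.7
```

```text
(191.8, 242.5, 170.5) tray frame [-30.6 -95.6]
(317.5, 242.5, 170.5) tray frame [ 27.4 -95.5]
(257, 30.8, 3) tray frame [ 0.  23.6]
(257, 82.5, 62) tray frame [ -0.2 -21.4]
pos [ 636.1 -223.9  149.3] jaw -2.64 F [-0.6  0.3 -1. ] w 57.7 t 19.0
T [109.8   1.2  -0.8] R [-0.003  0.001  0.001] dist 110.0 deg 0.2
world-down in tool [0.001 0.003 1.   ]
```

```bash
python3 -m crank '[10,0.2,0,-0.001,0,0,50,35,0.6,0,-0.001,0,0,50,65,1.2,0,-0.002,0,0,50,92,1.7,0,-0.002,0,0,50,106,1.9,5,-0.002,0,0,50,110.6,1.9,15,-0.002,0,0,50,110.6,1.9,35,-0.002,0,0,50,110.6,1.9,60,-0.002,0,0,50,110.6,1.9,70,-0.002,0,0,50,110.6,1.9,70,-0.002,0,0,50,110.6,1.9,70,-0.002,0,0,50]'; python3 go.py 643.2 -113.1 39.8 -2.7
```

```text
t: 20.1
ee_pos: [643.5, -114.9, 79.5]
eef_rot: [0.724, 0.69, -0.0, 0.0]
wrist_force: [0.7, 0.5, -0.9]
width: 58.1
pos [ 643.5 -114.9   79.5] jaw -2.72 F [ 0.7  0.5 -0.9] w 58.1 t 20.1
T [ 1.8 -0.4 39.7] R [-0.     0.001 -0.   ] dist 40.0 deg 0.1
world-down in tool [0.001 0.    1.   ]
```

```bash
python3 -m crank '[1.3,-0.2,10,0,0,0,50,1.3,-0.2,22,0,0,0,50,1.3,-0.2,32,0,0,0,50,1.3,-0.2,37,0,0,0,50,1.3,-0.2,39,0,0,0,50,1.3,-0.2,39.7,0,0,0,50,1.3,-0.2,39.7,0,0,0,50]'
```

```text
t: 20.8
ee_pos: [642.9, -113.1, 39.9]
eef_rot: [0.724, 0.69, -0.001, -0.0]
wrist_force: [-3.0, -0.2, 5.1]
width: 57.9
```

Contact with the floor; release and rise, then look.

```bash
python3 -m crank '[0,0,0,0,0,0,68,0,0,0,0,0,0,72,0,0,0,0,0,0,72,0,0,0,0,0,0,76,0,0,-10,0,0,0,76,0,0,-45,0,0,0,76,0,0,-90,0,0,0,90,0,0,-110,0,0,0,95,0,0,-110,0,0,0,95]'; python3 go.py 442.2 -92 150 12.2
python3 - <<'E'
import sys; sys.path.insert(0,'.')
from h import *
grab('wrist','w9.png')
E
```

```text
t: 21.7
ee_pos: [644.4, -113.4, 153.7]
eef_rot: [0.724, 0.69, 0.001, 0.003]
wrist_force: [-0.1, 1.2, -0.8]
width: 92.9
pos [ 644.4 -113.4  153.7] jaw -2.69 F [-0.1  1.2 -0.8] w 92.9 t 21.7
T [  11.9 -203.     2.5] R [ 0.005  0.003 -0.26 ] dist 203.0 deg 14.9
world-down in tool [ 0.002 -0.005  1.   ]
```

View pics/w9.png

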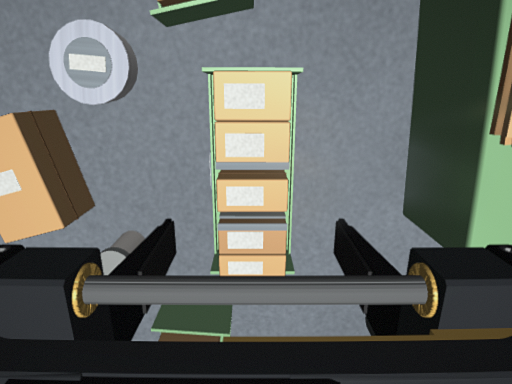

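Carton_28 sits in its gap at (252,190), aligned with the row. Next, carton_100.

```bash
python3 -m crank '[2,-30,0,0.002,0.001,-0.04,95,4,-73,0,0.004,0.002,-0.1,95,7,-116,0,0.004,0.002,-0.16,95,10,-159,0,0.004,0.002,-0.22,95,12,-190,0,0.004,0.002,-0.26,95,12,-203,0,0.004,0.002,-0.26,95,12,-203,0,0.004,0.002,-0.26,95,12,-203,0,0.004,0.002,-0.26,95]'
python3 - <<'E'
from h import *
grab('wrist','w10.png')
E
python3 go.py 442.2 -92 36 12.2; python3 lid.py w10.png 270 210 58
```

```text
t: 22.55
ee_pos: [442.3, -92.0, 149.5]
eef_rot: [0.628, 0.778, -0.001, -0.002]
wrist_force: [-0.2, 0.5, -0.6]
width: 95.0
pos [442.4 -92.  149.5] jaw 12.15 F [-0.1 -0.2 -0. ] w 95.1 t 22.6
T [-1.000e-01  2.000e-01  1.135e+02] R [-0.004 -0.001 -0.001] dist 113.0 deg 0.2
world-down in tool [-0.001  0.004  1.   ]
((442.77691650390625, -91.92756652832031), (57.92218017578125, 100.36576080322266), 11.955072402954102)
```

View pics/w10.png

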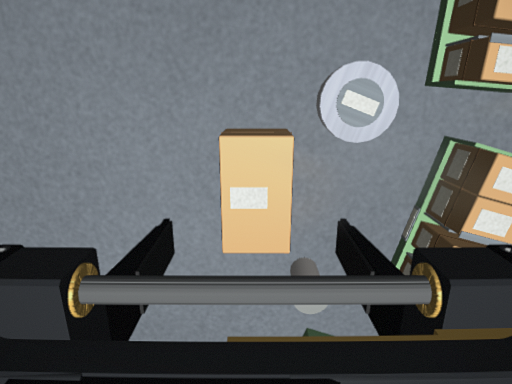

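```bash
python3 -m crank '[0,0.4,30,-0.002,0,0,95,0,0.4,65,-0.003,0,0,95,0,0.4,95,-0.003,0,0,95,0,0.4,110,-0.003,0,0,95,0,0.4,113,-0.003,0,0,95,0,0.4,113,-0.003,0,0,95,0,0.4,113,-0.003,0,0,50,0,0.4,113,-0.003,0,0,50,0,0.4,113,-0.003,0,0,50,0,0.4,113,-0.003,0,0,50,0,0.4,113,-0.003,0,0,50,0,0.4,113,-0.003,0,0,50]' 30
python3 -m crank '[0,0,-10,0,0,0,50,0,0,-35,0,0,0,50,0,0,-70,0,0,0,50,0,0,-105,0,0,0,50,0,0,-115,0,0,0,50,0,0,-115,0,0,0,50]'; python3 go.py 549.3 -448.5 150 -7
```

```text
t: 23.8
ee_pos: [441.1, -91.5, 36.9]
eef_rot: [0.628, 0.778, 0.0, -0.001]
wrist_force: [0.4, -0.3, 4.3]
width: 57.9
t: 24.4
ee_pos: [441.3, -91.6, 152.9]
eef_rot: [0.628, 0.778, 0.0, 0.0]
wrist_force: [-0.8, 0.1, -2.9]
width: 58.0
pos [441.3 -91.6 152.9] jaw 12.21 F [-0.8  0.1 -2.9] w 58.0 t 24.4
T [-371.6   30.1    2.9] R [ 0.001 -0.     0.335] dist 373.0 deg 19.2
world-down in tool [-0.    -0.001  1.   ]
```

```bash
python3 -m crank '[-10,0,0,0,0,0.01,50,-35,1,0,0,0,0.03,50,-68,3,0,0,0,0.05,50,-102,5,0,0,0,0.08,50,-136,7,0,0,0,0.11,50,-170,8,0,0,0,0.14,50,-204,10,0,0,0,0.17,50,-238,12,0,0,0,0.2,50,-272,13,1,0,0,0.23,50,-306,15,1,0,0,0.26,50,-340,17,1,0,0,0.29,50,-368,18,1,0,0,0.31,50,-388,19,2,0,0,0.33,50,-397,20,2,0,0,0.335,50,-400,20,2,0,0,0.335,50,-400,20,2,0,0,0.335,50,-400,20,2,0,0,0.335,50]'
python3 - <<'E'
from h import *
grab('wrist','w11.png');im=cv2.imread('pics/w11.png')
cv2.imwrite('pics/w11c.png',cv2.resize(im[0:240,160:350],None,fx=2.5,fy=2.5,interpolation=cv2.INTER_CUBIC))
E
python3 go.py 562.7 -339.8 150 -7
```

```text
t: 26.1
ee_pos: [545.0, -477.4, 148.6]
eef_rot: [0.749, 0.663, -0.0, -0.002]
wrist_force: [-1.3, 0.5, -0.3]
width: 58.0
pos [ 545.1 -477.4  148.9] jaw -6.94 F [-0.1 -0.3 -1.4] w 58.1 t 26.15
T [138.8   0.8  -0.9] R [-0.002 -0.001  0.001] dist 139.0 deg 0.2
world-down in tool [-0.001  0.002  1.   ]
```

View pics/w11c.png

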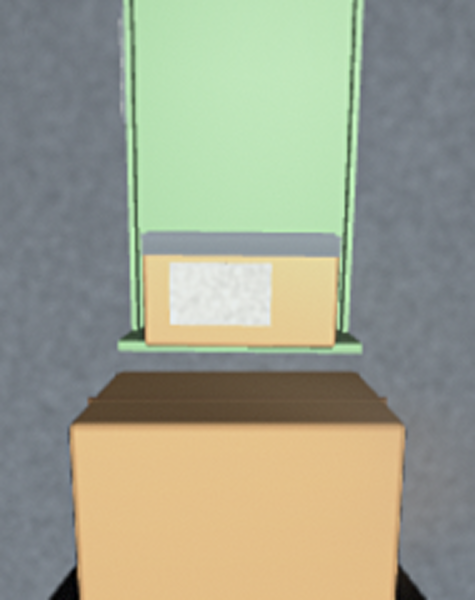

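```bash
python3 tl.py 116 '[[188.6,169.3,170],[321.4,169.3,170],[256,93,62],[256,93,47],[218,105,62],[294.8,105,62],[218.8,135,62],[294,135,62],[256,137.8,62]]' | grep frame
python3 -m crank '[8,0,0,0,0,0,50,25,0,0,0,0,0,50,45,0,0,0,0,0,50,57,0.5,0,0,0,0,50,60,0.5,0,-0.001,0,0,50,60,0.5,0,-0.001,0,0,50,60,0.5,0,-0.001,0,0,50]'
python3 - <<'E'
from h import *
grab('wrist','w12.png');im=cv2.imread('pics/w12.png')
cv2.imwrite('pics/w12c.png',cv2.resize(im[0:240,160:350],None,fx=2.5,fy=2.5,interpolation=cv2.INTER_CUBIC))
E
python3 go.py 562.7 -339.8 150 -7
```

```text
(188.6, 169.3, 170) tray frame [-29.7 -90.3]
(321.4, 169.3, 170) tray frame [ 27.5 -90.1]
(256, 93, 62) tray frame [ -0.4 -57.6]
(256, 93, 47) tray frame [ -0.3 -57.5]
(218, 105, 62) tray frame [-28.3 -66.2]
(294.8, 105, 62) tray frame [ 28.2 -66.1]
(218.8, 135, 62) tray frame [-28.3 -88.2]
(294, 135, 62) tray frame [ 28.4 -88.1]
(256, 137.8, 62) tray frame [ -0.3 -90.2]
t: 26.85
ee_pos: [553.0, -419.1, 149.1]
eef_rot: [0.749, 0.663, 0.0, -0.001]
wrist_force: [0.1, 0.2, -1.7]
width: 57.6
pos [ 552.9 -419.3  149. ] jaw -7.01 F [-1.  -0.  -1.3] w 58.5 t 26.9
T [80.1  0.  -0.9] R [-0.001 -0.001 -0.   ] dist 80.0 deg 0.1
world-down in tool [-0.001  0.001  1.   ]
```

View pics/w12c.png

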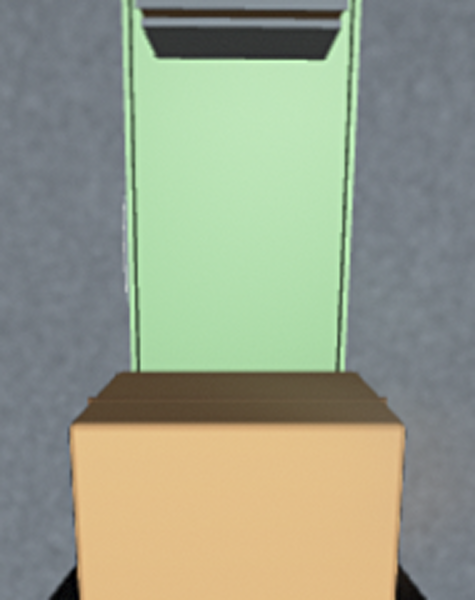

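```bash
python3 tl.py 116 '[[188.6,169.3,170],[321.4,169.3,170],[256,23,3],[256,11,47],[218,11,47],[296,11,47]]' | grep frame
```

```text
(188.6, 169.3, 170) tray frame [-29.1 -31.6]
(321.4, 169.3, 170) tray frame [ 28.1 -31.5]
(256, 23, 3) tray frame [ 0.6 59.6]
(256, 11, 47) tray frame [ 0.3 58.8]
(218, 11, 47) tray frame [-27.4  58.8]
(296, 11, 47) tray frame [29.5 58.8]
```

```bash
python3 -m crank '[10,0.2,0,0,0,0,50,30,0.6,0,0,0,0,50,55,0.6,0,0,0,0,50,75,0.6,0,0,0,0,50,81,0.6,5,0,0,0,50,82.3,0.6,15,0,0,0,50,82.3,0.6,35,0,0,0,50,82.3,0.6,60,0,0,0,50,82.3,0.6,70,0,0,0,50,82.3,0.6,70,0,0,0,50,82.3,0.6,70,0,0,0,50]'; python3 go.py 563.5 -337.7 39.9 -7
```

```text
t: 28.0
ee_pos: [563.7, -337.6, 79.4]
eef_rot: [0.749, 0.663, 0.0, -0.001]
wrist_force: [0.9, -0.1, -1.5]
width: 58.3
pos [ 563.7 -337.6   79.4] jaw -7.01 F [ 0.9 -0.1 -1.5] w 58.3 t 28.0
T [-0.2 -0.1 39.5] R [-0.001 -0.001 -0.   ] dist 39.0 deg 0.1
world-down in tool [-0.001  0.001  1.   ]
```

```bash
python3 -m crank '[0,0,10,0,0,0,50,0,0,22,0,0,0,50,0,0,32,0,0,0,50,0,0,37,0,0,0,50,0,0,39,0,0,0,50,0,0,39.7,0,0,0,50,0,0,39.7,0,0,0,50]'
```

```text
t: 28.7
ee_pos: [563.2, -336.8, 40.0]
eef_rot: [0.749, 0.663, -0.0, -0.001]
wrist_force: [-4.5, 3.7, 6.6]
width: 58.1
```

```bash
python3 -m crank '[0,0,0,0,0,0,68,0,0,0,0,0,0,72,0,0,0,0,0,0,72,0,0,0,0,0,0,76,0,0,-10,0,0,0,76,0,0,-45,0,0,0,76,0,0,-90,0,0,0,90,0,0,-110,0,0,0,95,0,0,-110,0,0,0,95]'; python3 go.py 460 -480 200 -7
python3 - <<'E'
import sys; sys.path.insert(0,'.')
from h import *
grab('wrist','w13.png')
E
```

```text
t: 29.6
ee_pos: [564.6, -337.9, 153.5]
eef_rot: [0.749, 0.663, 0.001, 0.002]
wrist_force: [-1.4, 0.1, -0.7]
width: 92.9
pos [ 564.6 -337.9  153.5] jaw -6.99 F [-1.4  0.1 -0.7] w 92.9 t 29.6
T [-153.9  -86.4  -46.5] R [0.004 0.002 0.   ] dist 182.0 deg 0.3
world-down in tool [ 0.002 -0.004  1.   ]
```

View pics/w13.png

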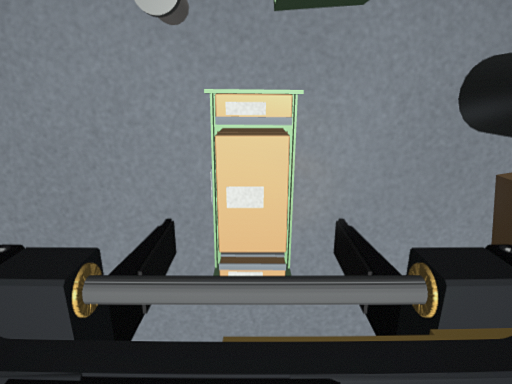

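Carton_100 fills its gap with clearance at both ends. I'll move the arm clear and verify all four with the top and scene cameras.

```bash
python3 -m crank '[-20,-15,-20,0,0,0,95,-60,-40,-46,0,0,0,95,-105,-70,-46,0,0,0,95,-154,-110,-46,0.002,0.001,0,95,-200,-140,-46,0.002,0.001,0,95,-200,-140,-46,0.002,0.001,0,95,-200,-140,-46,0.002,0.001,0,95]'
python3 - <<'E'
from h import *
from tray import tr,box,draw
im,c=grab('top','e1.png'); im2,cs=grab('scene','e2.png')
A=cv2.resize(im[90:260,65:455],None,fx=2,fy=2,interpolation=cv2.INTER_CUBIC); cv2.imwrite('pics/e1c.png',A)
B=cv2.resize(im2[110:350,30:440],None,fx=1.9,fy=1.9,interpolation=cv2.INTER_CUBIC); cv2.imwrite('pics/e2c.png',B)
L={44:28,62:46,88:72,116:100}
for g,v in tr.items():
    ctr=proj(c,[v[0],v[1],61]); x0,y0=(ctr-[28,25]).astype(int)
    big=cv2.resize(im[y0:y0+50,x0:x0+56],None,fx=8,fy=8,interpolation=cv2.INTER_CUBIC)
    cv2.imwrite(f'pics/e_{g}.png',big)
    # predicted lid in this crop
    for dx,dy in((0,0),):
        b=box(*v,58,L[g],61,61.1); draw(big,c,b,8,np.array([x0,y0])-.0,(255,0,255))
    cv2.imwrite(f'pics/e_{g}.png',big)
a=[cv2.imread(f'pics/e_{g}.png')[:, :] for g in (44,62,88,116)]
q=np.vstack([np.hstack(a[:2]),np.hstack(a[2:])]); cv2.imwrite('pics/eq.png',cv2.resize(q,None,fx=.7,fy=.7))
E
```

```text
t: 30.35
ee_pos: [397.5, -520.8, 193.6]
eef_rot: [0.75, 0.661, -0.0, -0.003]
wrist_force: [-0.1, 1.3, 0.2]
width: 94.9
28 389.4 269.6 yaw -1.6 size 30.2 60.9
46 448.7 97.8 yaw 11.8 size 61.8 48.7
72 385.2 -276.4 yaw -6.7 size 74.7 61.5
100 443.2 -91.2 yaw 12.2 size 62.0 103.6
62 [561.6 341.8] yaw -1.7 [ 0.5  1.1 -0.3  0.7  0.3 -0.6 -1.7  0.1  0.7 -0.6  0.9 -1. ]
88 [599.3 112.5] yaw 7.9 [ 0.5  0.   1.9  0.5 -0.7 -0.4 -1.3 -0.5  3.3  3.2 -4.2 -2.4]
44 [ 642.4 -114.3] yaw -2.7 [-0.3  0.6 -0.9 -0.1 -0.3  0.2  0.4  0.5  3.5  2.6 -4.  -2.2]
116 [ 562.7 -339.8] yaw -7.0 [-0.1  0.6 -1.1  1.1  0.2  0.1 -1.7  0.9  0.7  0.9  0.1 -1.7]
```

View pics/e1c.png

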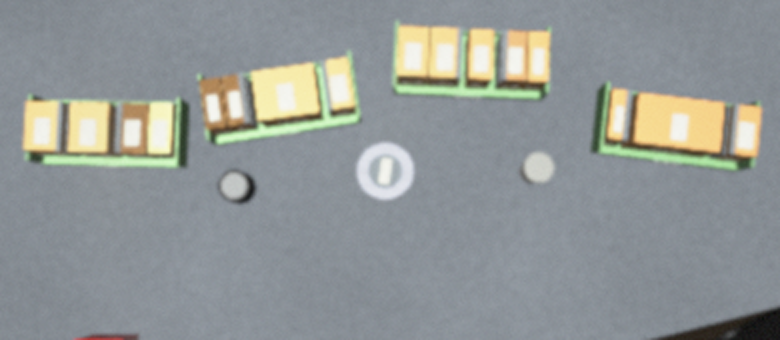

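View pics/e2c.png

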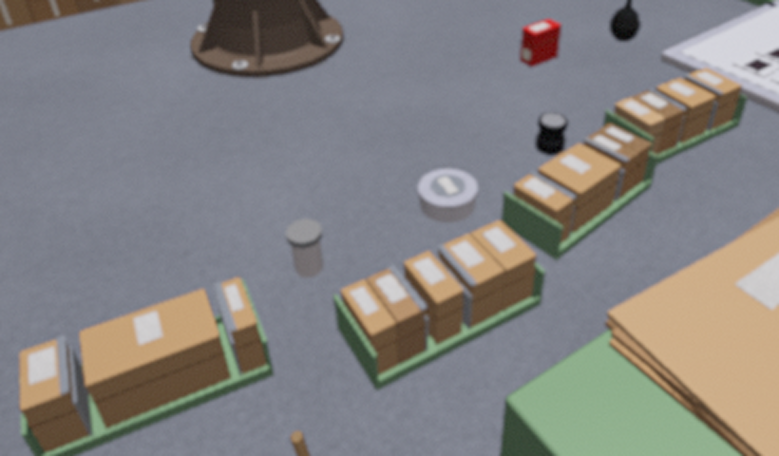

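View pics/eq.png

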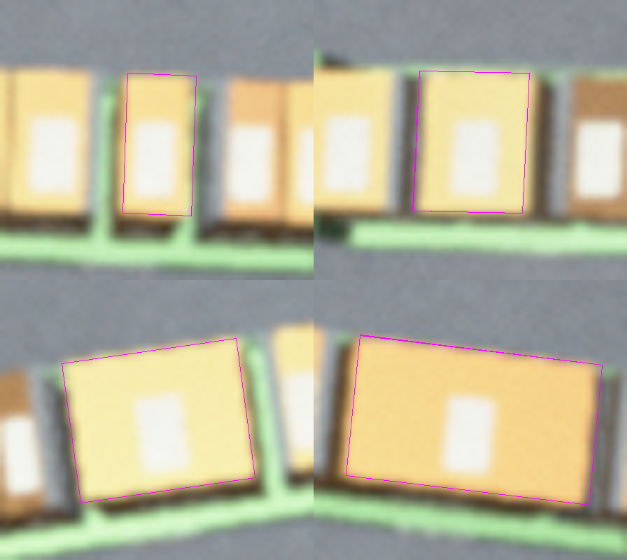

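```bash
python3 -c "
from bench import ticket; print(ticket.job_done())"
```

```text
the job is handed in; nothing more can be done
None
```

All four cartons are filed in their matching trays, and I handed the job in at about 30 s of the 99 s allowed. No verdict came back.

I carried them one at a time, gripped across their 58 mm depth: 72 mm to tray_88, 46 mm to tray_62, 28 mm to tray_44 and 100 mm to tray_116. Each was lowered until the wrist force showed floor contact, then released. I did not touch the red look-alike.

**Final position:** In the last top and scene pictures all four stand upright and in line with their rows. Their lids are within a few mm of the gap centres.

**Bystanders:** The loupe, at about (183, 183), and the film can, at about (257, 175), are at the same top-image pixels as at the start.

**Disagreements:** The top and wrist cameras put the tray centres 1 to 2 mm apart, and carton_46 shows about 2–4 mm toward −y of the top camera's estimate for tray_62. I placed by the wrist view, which is within the 12 mm tolerance either way. At set-down carton_100 also showed a side force of about 4–6 N. After release it sat straight, with clearance at both ends.

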